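# Slide the order pot to the yellow bay and scan the bay label

## Task

Slide the red pot with its two walnut knobs along the counter, without lifting or tipping it, out of the white ring and into the middle of the yellow ring. Then pick up the handheld scanner, aim its window level from in front at the centre of the barcode label on the yellow sign from about 10 cm away, hold it steady there for about two seconds, and lay (do not drop) the scanner back flat on its black mat. Leave the glass stopper and the white corner guard where they are.

Things in the scene. Friction and masses are not known exactly. Their poses are not given: they have to be found in the camera images.
- pot: open round red enamelled pot with straight walls, outside diameter 110 mm, 60 mm high, wall 4 mm, floor 5 mm thick, 0.3 to 0.55 kg; stands loose inside the white ring and slides on the steel deck. Origin: centre of its underside, z up; its yaw does not matter
- knob_a: walnut drawer knob, 30 mm diameter, 27 mm high, lying loose in the pot and to stay there. Origin: centre of its base
- knob_b: the second walnut drawer knob, the same
- white_bay: where the pot starts: flat white ring painted on the deck, 154 mm outer, 130 mm inner diameter. Origin: ring centre on the deck; +x points to its fixed sign, a white plate 84 mm wide on a 10 mm post 140 mm along +x (foot 36 x 60 mm, 6 high). The plate leans 45 degrees, facing -x and up, centre 120 mm, edges 97 and 143 mm above the deck
- yellow_bay: where the pot must go; the label to scan is on its sign: flat yellow ring painted on the deck, 154 mm outer, 130 mm inner diameter. Origin: ring centre on the deck; +x points to its fixed sign, a yellow plate 84 mm wide on a 10 mm post 140 mm along +x (foot 36 x 60 mm, 6 high). The plate leans 45 degrees, facing -x and up, centre 120 mm, edges 97 and 143 mm above the deck
- blue_bay: a spare place, not used; the pot may slide across it: flat blue ring painted on the deck, 154 mm outer, 130 mm inner diameter. Origin: ring centre on the deck; +x points to its fixed sign, a blue plate 84 mm wide on a 10 mm post 140 mm along +x (foot 36 x 60 mm, 6 high). The plate leans 45 degrees, facing -x and up, centre 120 mm, edges 97 and 143 mm above the deck
- yellow_bay_label (a point): centre of the white barcode label (70 mm wide, 48 mm along the slope) on the yellow sign, 140 mm along the bay's +x from the ring centre and 120 mm up; axes as the yellow bay's, so the place in front of it lies towards its -x
- scanner: straight handheld barcode scanner, 0.16 kg, lying flat on its mat: grey body 30 mm wide and 30 mm high, orange head 42 mm wide over the last 30 mm, 130 mm long in all. Origin: centre of its underside, near the centre of mass; +x runs along it to the window, +z up. Grip the grey body across its width at the origin, from above
- scanner_window (a point): centre of the scanner's window on the front of the orange head, 65 mm ahead of its origin and 15 mm above its underside; the beam leaves along +x of the scanner
- mat: fixed black rubber mat 160 x 100 mm, 3 mm thick, long side along its x. Origin: centre of its underside on the deck
- stopper: bystander: green glass bottle stopper standing on its head, 38 mm diameter, 52 mm high. Origin: centre of its underside
- guard: bystander: white nylon pallet corner guard, three 5 mm plates, 50 x 75 mm, 50 mm high. Origin: centre of its underside
Mind the look-alikes: they are no part of the job. Of the things that look like the pot, the smallest one is meant.

How it is judged:
By the outcome, as a careful person would: the job done as asked, in the order asked, and still so for the second after the job is handed in, with the robot touching nothing.
It also fails if it takes over 72 s, if anything falls off the work surface, if the arm or the gripper's body presses on something with over 40 N, if the wrist force passes 120 N, or if a joint passes its speed limit or range.

## Robot

A 6-joint arm with a two-finger parallel gripper is mounted at the origin on the work surface. World frame = base frame: x ahead of the robot, y to its left, z up, the work surface at z = 0. Lengths are in mm, angles in rad, forces in N, time in s.
With the tool pointing down it reaches from about 300 to 750 mm from the base axis. Payload 8.5 kg.
Tool frame: the origin (TCP) lies midway between the tips of the shut fingers; the grasp point (between the pads) lies 19 mm behind it; z points along the fingers, y is the direction in which the jaws open and shut (so a half turn about z gives the same grasp; the last joint's range is limited). The gripper opens to 85 mm and grips with 20 to 120 N. Pads are 22 mm wide; open, the fingers measure 114 mm over their backs; the gripper's body (76 mm by 85 mm) begins 54 mm behind the grasp point. The pads swing forward as they close: fully open they stand 13 mm farther back than shut.
Start: joints at [-1.417, 0.381, 1.297, -0, 1.464, -0.215], TCP at [198.266, -513.002, 231.322] pointing down, gripper open.
Joint ranges: [-3.11, 3.11], [-0.89, 2.33], [0.22, 2.48], [-1.42, 4.56], [0.17, 2.85], [-2.88, 2.88]. Speed limits (rad/s): [2.39, 2.39, 3.14, 3.14, 3.14, 3.14].

## Interface

Orientations are given as [roll, pitch, yaw] about the fixed x, y, z axes, in that order (R = Rz(yaw) Ry(pitch) Rx(roll)).
In Python, from rig import manip, eyes gives the robot as it stands. The module is installed in compiled form; this text tells all that it offers.
- The arm moves only by the tool carry_out, never from a script. Its argument "plan" is one flat list of numbers, 7 for each row, row after row: the shift along the tool's x, y, z scaled (see below), then the turn, a rotation vector about the tool's x, y, z scaled (see below), then the gripper's target within -1 to 1 (shut at 1, half-way at 0, fully open at -1). A call has 1 to 20 rows; each row shifts and turns the pose as measured when the row begins, along the tool's axes as they then stand; what a row does not reach is not made up. The controller multiplies each number of a shift by 3 cm and each number of a turn by 0.12 rad. A row lasts 1/8 s, in which the tool goes at most 62.5 mm and 10.7 degrees, less where a joint would pass 70% of its speed; a pose out of reach is approached as far as the arm can. A call with a number of a shift or a turn outside -1 to 1 is refused whole. A call with a gripper value outside its range is refused whole. The fingers move at their own pace and stop on an object; "squeeze" is the grip in N (left out, the last holds). Time passes only in rows, so rows that do not move let the fingers close. It gives the time, the measured TCP pose, the force and the opening at its end, in the units of the state.
- manip.observe(): the state, without advancing time (a new reading comes with each control period).
- eyes.read_camera(name): name is "scene" or "top" or "wrist"; returns (picture, depth): 400x640x3 uint8, red, green, blue; 400x640 float32, mm along the optical axis (not along the pixel's ray), 0 where there is no reading.
- eyes.calibration(name): a dict with "K" (3x3 intrinsics, pixels), "xyz" and "attitude" of the camera in the world; the wrist camera has in their place "T_tool_cam" (4x4, takes a point from camera to tool coordinates, whose origin is the TCP and whose axes are the flange's). Camera axes: x right, y up, looking along -z (the intrinsics and any distortion apply to the point x, -y, -z); pixel columns grow to the right and rows downward; lengths in mm; the calibration is good to about 2 mm. A picture is of the moment at which its call begins: read the wrist's pose just before it. calibration takes no time and is no camera call.
- manip.finish_job(): hands the job in, once; it reports no verdict.
The state is a dict: "clock": time; "qpos": joint angles; "qvel": joint speeds; "tau": joint torques, N m; "tcp_pos": TCP position; "tcp_rot": TCP orientation; "contact_force": force on the tool from outside, world axes, zero at the start; "torque": the same for the moment, N m; "opening": finger opening in mm.
Only numpy, scipy, OpenCV 4.12 (cv2) and the standard library are available. Lean on these libraries where they do the work, as an engineer would, in place of code of your own. Each camera call takes 0.05 s, during which the arm holds its last target. There are 200 camera calls.

## Working session

There is one attempt and no reset: what is moved stays moved. The work goes in short steps, Python scripts to look and compute and a tool call to move; the robot and the scene stay as the last step left them, time stands still between calls to the robot, and variables do not carry over. Pictures are saved under pics/ and viewed, about 8 in all and at most 12, crops included, and the job is handed in when it is done.

Besides the shell and the picture viewer there is one more tool, called after "Request:" as name(argument=value, ...), one argument or row to a line, values as JSON. carry_out: Moves the arm, as the interface text tells. Its arguments: {"type":"object","properties":{"plan":{"type":"array"},"squeeze":{"type":"number"}},"required":["plan"]}

```bash
mkdir -p pics
cat > h.py <<'E'
from rig import manip, eyes
import numpy as np, cv2
from scipy.spatial.transform import Rotation as R
def look(n,save=None):
    s=manip.observe(); p,d=eyes.read_camera(n); np.savez('last_%s.npz'%n,p=p,d=d,pos=s['tcp_pos'],rot=s['tcp_rot'])
    if save: cv2.imwrite('pics/'+save,p[:,:,::-1])
    return p,d,s
def w(n,u,v,z=None):
    """world point of pixel; by depth, or on plane z"""
    L=np.load('last_%s.npz'%n); c=eyes.calibration(n); K=np.array(c['K'])
    dist=np.array(c.get('dist',c.get('distortion',np.zeros(5))),float)
    x,y=cv2.undistortPoints(np.array([[[u,v]]],float),K,dist)[0,0]
    r=np.array([x,-y,-1.])
    if 'T_tool_cam' in c:
        T=np.array(c['T_tool_cam']); A=np.eye(4); A[:3,:3]=R.from_euler('xyz',L['rot']).as_matrix(); A[:3,3]=L['pos']; M=A@T
    else:
        M=np.eye(4); M[:3,3]=c['xyz']; M[:3,:3]=R.from_euler('xyz',c['attitude']).as_matrix()
    o=M[:3,3]; q=M[:3,:3]@r
    if z is None: t=L['d'][int(round(v)),int(round(u))]
    else: t=(z-o[2])/q[2]
    return o+t*q
E
python3 - <<'E'
from h import *
for n in ['top','scene']:
    print(eyes.calibration(n)); look(n,n+'0.png')
print(eyes.calibration('wrist'));print(manip.observe())
E
```

```text
{'K': array([[495.24812955,   0.        , 315.93122859],
       [  0.        , 495.24812955, 204.8260484 ],
       [  0.        ,   0.        ,   1.        ]]), 'xyz': array([ 504.59968786,  -82.19374163, 1442.11584181]), 'attitude': array([ 0.05637418, -0.0102855 , -1.57264941])}
{'K': array([[387.10024343,   0.        , 324.66892077],
       [  0.        , 387.10024343, 204.31015443],
       [  0.        ,   0.        ,   1.        ]]), 'xyz': array([ 958.92363871, -409.07843664,  814.77725319]), 'attitude': array([ 0.60093121, -0.01002712,  0.88611622])}
{'K': array([[318.82476121,   0.        , 317.81325053],
       [  0.        , 318.82476121, 199.1678954 ],
       [  0.        ,   0.        ,   1.        ]]), 'T_tool_cam': array([[-9.12977683e-04,  9.62885870e-01,  2.69907333e-01,
         6.83651061e+01],
       [ 9.99999315e-01,  1.07663536e-03, -4.58305126e-04,
        -3.46474196e-01],
       [-7.31887307e-04,  2.69906729e-01, -9.62886194e-01,
        -1.43438473e+02],
       [ 0.00000000e+00,  0.00000000e+00,  0.00000000e+00,
         1.00000000e+00]])}
{'clock': 0.1, 'qpos': array([-1.41727646e+00,  3.81107485e-01,  1.29814176e+00, -1.74081931e-05,
        1.46360161e+00, -2.15293792e-01]), 'qvel': array([ 0.00052638, -0.00075127, -0.00241476, -0.00222269,  0.00029763,
        0.00035765]), 'tau': array([ 4.44841571e-03, -4.49223053e+01, -2.31653935e+01, -1.17244490e-04,
        3.65006410e-03,  1.85590073e-05]), 'tcp_pos': array([ 198.236491  , -512.7565866 ,  230.79944502]), 'tcp_rot': array([-3.14035981e+00, -2.51887953e-04,  3.68815381e-01]), 'contact_force': array([ 1.12457237, -1.0118452 , -0.18613031]), 'torque': array([-0.02969574,  0.05256963, -0.0198709 ]), 'opening': 85.88140017400013}
```

View pics/top0.png

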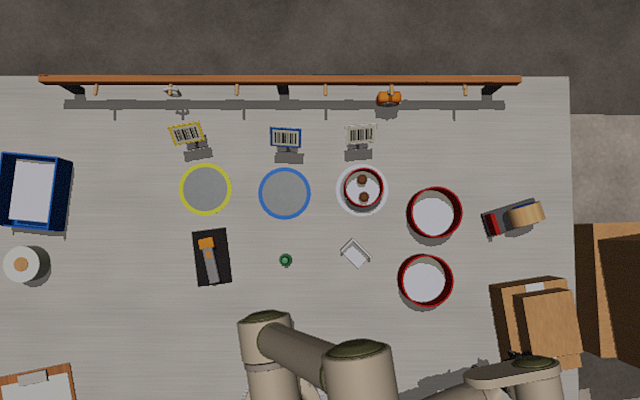

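View pics/scene0.png

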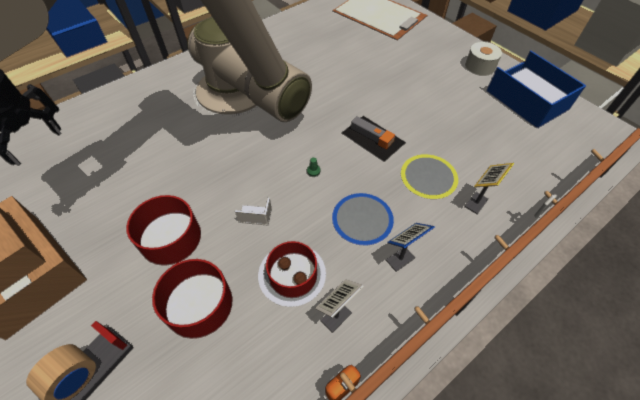

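The top view shows the wanted pot at (361,189), the small one with knobs in the white ring. The look-alikes are the large empty red pots at (434,212) and (425,280). The yellow ring is at (205,189) with its sign at (186,132). The blue ring is at (284,193), the scanner on its mat at (210,258) with its head up-image, the stopper at (285,260) and the guard at (354,254).

Run:
```python
from h import *
L=np.load('last_top.npz');p=L['p'];hsv=cv2.cvtColor(p,cv2.COLOR_RGB2HSV)
def fit(m,box):
    M=np.zeros_like(m);x0,y0,x1,y1=box;M[y0:y1,x0:x1]=m[y0:y1,x0:x1]
    pts=np.argwhere(M>0)[:,::-1]; return pts
yel=cv2.inRange(hsv,(22,120,100),(35,255,255))
blu=cv2.inRange(hsv,(100,120,80),(125,255,255))
red1=cv2.inRange(hsv,(0,130,40),(8,255,255))|cv2.inRange(hsv,(170,130,40),(180,255,255))
ora=cv2.inRange(hsv,(8,180,120),(20,255,255))
for nm,m,b,z in [('yel',yel,(170,158,240,225),0),('blu',blu,(250,164,320,225),0),('potrim',red1,(330,160,395,220),60)]:
    h=cv2.convexHull(fit(m,b)); (c,ax,a)=cv2.fitEllipse(h); W=w('top',*c,z); print(nm,c,ax,W, 'diam',np.mean(ax)/495*(1442-z))
for nm,m,b,z in [('ysign',yel,(160,115,212,148),120),('orange',ora,(190,232,225,260),33)]:
    r=cv2.minAreaRect(fit(m,b)); print(nm,r); print(np.round([w('top',*q,z) for q in cv2.boxPoints(r)],1),w('top',*r[0],z))
g=cv2.cvtColor(p,cv2.COLOR_RGB2GRAY);M=(g<60).astype(np.uint8)
# mat depth-free: dark pixels
r=cv2.minAreaRect(cv2.convexHull(fit(M,(185,222,238,292))));print('mat',r,w('top',*r[0],3));print(np.round([w('top',*q,3)for q in cv2.boxPoints(r)],1))
for nm,u,v,z in [('knob1',361,180,25),('knob2',364,197,25),('stop',285,260,50),('guard',354,254,25)]: print(nm,w('top',u,v,z))
a=cv2.resize(p[110:295,160:240],None,fx=5,fy=3.2*1.5625,interpolation=cv2.INTER_CUBIC)[:, :400]
a=cv2.resize(p[225:292,185:240],None,fx=7,fy=7,interpolation=cv2.INTER_CUBIC);b=cv2.resize(p[158:225,325:400],None,fx=5,fy=7,interpolation=cv2.INTER_CUBIC)
cv2.imwrite('pics/crop.png',np.hstack([a,b])[:,:,::-1])
```

```text
yel (204.69581604003906, 188.73960876464844) (51.297996520996094, 52.06969451904297) [633.34461591 227.03560038   0.        ] diam 150.56182876741045
blu (284.0804443359375, 193.05470275878906) (51.32218551635742, 51.60493850708008) [620.49034611  -4.27477709   0.        ] diam 149.920113981613
potrim (363.2015686035156, 187.107421875) (38.546749114990234, 39.28396987915039) [ 632.16469985 -229.1883556    60.        ] diam 108.6485390403054
ysign ((186.00799560546875, 133.04400634765625), (19.230186462402344, 33.63046646118164), 79.69515228271484)
[[790.5 302.3 120. ]
 [806.9 213.7 120. ]
 [755.4 203.9 120. ]
 [739.1 292.3 120. ]] [772.94358356 253.05588744 120.        ]
orange ((206.4038543701172, 247.01925659179688), (19.023263931274414, 14.904828071594238), 78.69007110595703)
[[487.2 239.5  33. ]
 [495.3 198.3  33. ]
 [442.7 187.2  33. ]
 [434.5 228.4  33. ]] [464.90119124 213.35391592  33.        ]
mat ((211.75323486328125, 256.8269958496094), (55.063560485839844, 33.97438430786133), 83.21102905273438) [435.79537575 203.93657191   3.        ]
[[508.9 262.8   3. ]
 [520.4 165.4   3. ]
 [363.  145.4   3. ]
 [351.8 242.2   3. ]]
knob1 [ 655.92246447 -226.71885916   25.        ]
knob2 [ 606.88328679 -234.99958582   25.        ]
stop [428.72790531  -9.87800393  50.        ]
guard [ 443.92503896 -205.25110888   25.        ]
```

View pics/crop.png

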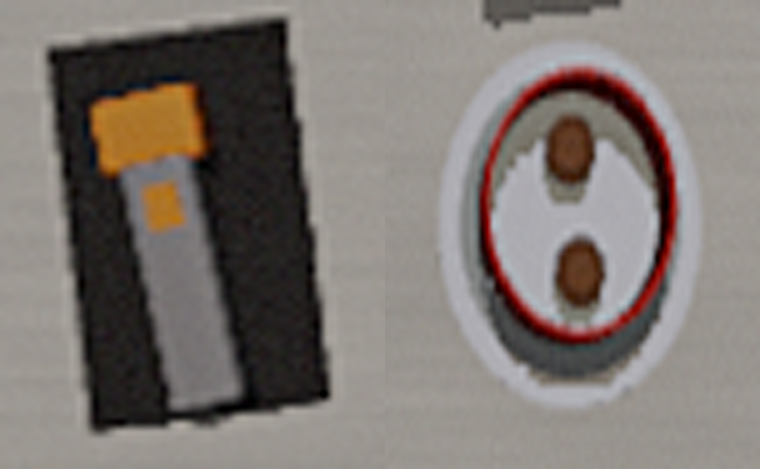

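The crop confirms the choice: the small pot with two knobs, in the white ring. The scanner's head points up-image, at a yaw of about 0.2. I'll turn the tool to yaw 0 and go above the pot's leading (+y) wall with the jaws partly closed, so they straddle it loosely.

Request:
carry_out(
  plan=[0, 0, 0, 0, 0, 0.77, 0.5, 0, 0, 0, 0, 0, 0.77, 0.5, 0, 0, 0, 0, 0, 0.77, 0.5, 0, 0, 0, 0, 0, 0.77, 0.5, 0.9, -0.7, 0, 0, 0, 0, 0.5, 0.9, -0.7, 0, 0, 0, 0, 0.5, 0.9, -0.7, 0, 0, 0, 0, 0.5, 0.9, -0.7, 0, 0, 0, 0, 0.5, 0.9, -0.7, 0, 0, 0, 0, 0.5, 0.9, -0.7, 0, 0, 0, 0, 0.5, 0.9, -0.7, 0, 0, 0, 0, 0.5, 0.9, -0.7, 0, 0, 0, 0, 0.5, 0.9, -0.7, 0, 0, 0, 0, 0.5, 0.9, -0.7, 0, 0, 0, 0, 0.5, 0.9, -0.7, 0, 0, 0, 0, 0.5, 0.9, -0.7, 0, 0, 0, 0, 0.5, 0.9, -0.7, 0, 0, 0, 0, 0.5, 0.9, -0.7, 0, 0, 0, 0, 0.5, 0.9, -0.7, 0, 0, 0, 0, 0.5, 0.9, -0.7, 0, 0, 0, 0, 0.5],
  squeeze=20,
)

```text
clock: 2.6
tcp_pos: [646.0, -171.2, 224.5]
tcp_rot: [-3.127, 0.01, -0.018]
contact_force: [0.5, -0.4, 0.7]
opening: 21.3
```

Run:
```python
from h import *
p,d,s=look('wrist','w1.png'); print(s['tcp_pos'],s['tcp_rot'],s['opening'])
hsv=cv2.cvtColor(p,cv2.COLOR_RGB2HSV)
m=cv2.inRange(hsv,(0,130,40),(8,255,255))|cv2.inRange(hsv,(170,130,40),(180,255,255))
v,u=np.nonzero((m>0)); P=np.array([w('wrist',a,b) for a,b in zip(u[::5],v[::5])])
k=(abs(P[:,2]-60)<4)&(abs(P[:,0]-632)<80)&(abs(P[:,1]+229)<80);Q=P[k]; print(k.sum())
A=np.c_[2*Q[:,:2],np.ones(len(Q))];x=np.linalg.lstsq(A,(Q[:,:2]**2).sum(1),rcond=None)[0];print('pot c',x[:2],'r',np.sqrt(x[2]+x[:2]@x[:2]),Q[:,2].mean())
```

```text
[ 645.98271917 -171.2256749   224.52500914] [-3.1271043   0.00968859 -0.01783837] 21.323941833800653
245
pot c [ 634.6062955  -228.91105459] r 52.52170620166483 60.490917470719864
```

View pics/w1.png

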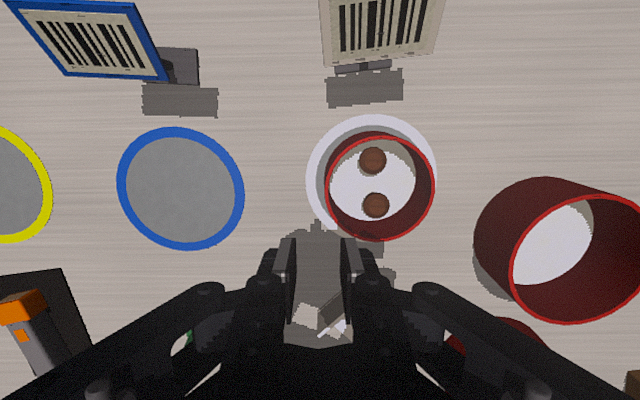

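The wrist view shows the pot at (380,187) with knobs at (372,160) and (375,205). The jaws are over its +y side, and the wall gap there is free. Next I level the tool and go down astride the +y wall.

Request:
carry_out(
  plan=[-0.4, 0.16, 0, -0.12, 0.08, -0.15, 0.5, 0, 0, 0.9, 0, 0, 0, 0.5, 0, 0, 0.9, 0, 0, 0, 0.5, 0, 0, 0.9, 0, 0, 0, 0.5, 0, 0, 0.9, 0, 0, 0, 0.5],
)

```text
clock: 3.28
tcp_pos: [636.5, -171.9, 112.3]
tcp_rot: [-3.141, -0.001, 0.006]
contact_force: [0.4, -0.1, 0.5]
opening: 21.0
```

Request:
carry_out(
  plan=[-0.08, 0.15, 0, 0, 0, 0, 0.5, 0, 0, 0.6, 0, 0, 0, 0.5, 0, 0, 0.6, 0, 0, 0, 0.5, 0, 0, 0.6, 0, 0, 0, 0.5, 0, 0, 0.6, 0, 0, 0, 0.5, 0, 0, 0.5, 0, 0, 0, 0.5, 0, 0, 0, 0, 0, 0, 0.5],
)

```text
clock: 4.15
tcp_pos: [634.2, -178.5, 24.1]
tcp_rot: [-3.142, -0.002, 0.006]
contact_force: [0.1, -0.9, -0.3]
opening: 21.3
```

Request:
carry_out(
  plan=[0, 0, 0, 0, 0, 0, 0.7, 0, 0, 0, 0, 0, 0, 0.7, 0, -0.1, 0, 0, 0, 0, 0.7, 0, -0.15, 0, 0, 0, 0, 0.7, 0, -0.2, 0, 0, 0, 0, 0.7, 0, -0.25, 0, 0, 0, 0, 0.7, 0, -0.3, 0, 0, 0, 0, 0.7, 0, -0.3, 0, 0, 0, 0, 0.7, 0, -0.3, 0, 0, 0, 0, 0.7, 0, -0.3, 0, 0, 0, 0, 0.7],
)

```text
clock: 5.4
tcp_pos: [634.7, -118.3, 25.9]
tcp_rot: [3.139, -0.006, 0.006]
contact_force: [-1.0, -1.7, -0.8]
opening: 12.8
```

Request:
carry_out(
  plan=[0, -0.35, 0.01, 0, 0, 0, 0.7, 0, -0.35, 0.01, 0, 0, 0, 0.7, 0, -0.35, 0.01, 0, 0, 0, 0.7, 0, -0.35, 0.01, 0, 0, 0, 0.7, 0, -0.35, 0.01, 0, 0, 0, 0.7, 0, -0.35, 0.01, 0, 0, 0, 0.7, 0, -0.35, 0.01, 0, 0, 0, 0.7, 0, -0.35, 0.01, 0, 0, 0, 0.7, 0, -0.35, 0.01, 0, 0, 0, 0.7, 0, -0.35, 0.01, 0, 0, 0, 0.7, 0, -0.35, 0.01, 0, 0, 0, 0.7, 0, -0.35, 0.01, 0, 0, 0, 0.7, 0, -0.35, 0.01, 0, 0, 0, 0.7, 0, -0.35, 0.01, 0, 0, 0, 0.7, 0, -0.35, 0.01, 0, 0, 0, 0.7, 0, -0.35, 0.01, 0, 0, 0, 0.7, 0, -0.3, 0, 0, 0, 0, 0.7, 0, -0.2, 0, 0, 0, 0, 0.7, 0, -0.1, 0, 0, 0, 0, 0.7, 0, 0, 0, 0, 0, 0, 0.7],
)

```text
clock: 7.9
tcp_pos: [633.8, 81.0, 20.9]
tcp_rot: [3.138, -0.007, 0.006]
contact_force: [0.7, -1.4, 0.1]
opening: 13.0
```

```bash
cat >> h.py <<'E'
def pot():
    p,d,s=look('top'); hsv=cv2.cvtColor(p,cv2.COLOR_RGB2HSV)
    m=cv2.inRange(hsv,(0,130,40),(8,255,255))|cv2.inRange(hsv,(170,130,40),(180,255,255)); m[:,395:]=0;m[:150]=0;m[240:]=0
    c,ax,a=cv2.fitEllipse(cv2.convexHull(np.argwhere(m>0)[:,::-1])); print('pot',c,ax,w('top',*c,60),'tcp',s['tcp_pos'],s['tcp_rot'])
    return p
E
python3 -c "
from h import *
pot()"
```

```text
pot (225.03109741210938, 202.65345764160156) (61.12813949584961, 142.15211486816406) [588.97130238 157.12761803  60.        ] tcp [633.82405913  80.96886643  20.86003851] [ 3.13786973 -0.00695481  0.00649518]
```

```bash
sed -i 's/m\[240:\]=0/m[217:]=0/; s/(0,130,40),(8,255,255))|cv2.inRange(hsv,(170,130,40),(180,255,255)); m\[:,395/(0,130,40),(6,255,255))|cv2.inRange(hsv,(170,130,40),(180,255,255)); m[:,395/' h.py
python3 -c "
from h import *
p=pot(); cv2.imwrite('pics/t2.png',cv2.resize(p[110:300,160:400],None,fx=3,fy=3)[:,:,::-1])"
```

```text
pot (274.05047607421875, 186.83322143554688) (36.79255676269531, 39.04604721069336) [633.16033083  20.56740605  60.        ] tcp [633.76372236  80.92904256  20.75237782] [ 3.13798143 -0.00672058  0.00638445]
```

View pics/t2.png

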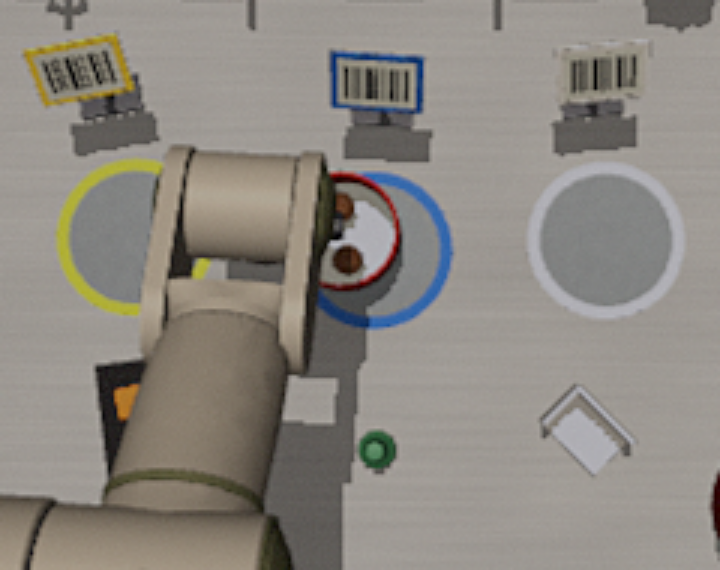

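The pot is following the finger, with its rim's right edge at (400,235), and both knobs are inside. I'll continue to the yellow ring.

Request:
carry_out(
  plan=[0, -0.15, 0, 0, 0, 0, 0.7, 0, -0.25, -0.02, 0, 0, 0, 0.7, 0, -0.35, -0.02, 0, 0, 0, 0.7, 0, -0.35, 0, 0, 0, 0, 0.7, 0, -0.35, 0, 0, 0, 0, 0.7, 0, -0.35, 0, 0, 0, 0, 0.7, 0, -0.35, 0, 0, 0, 0, 0.7, 0, -0.35, 0, 0, 0, 0, 0.7, 0, -0.35, 0, 0, 0, 0, 0.7, 0, -0.35, 0, 0, 0, 0, 0.7, 0, -0.35, 0, 0, 0, 0, 0.7, 0, -0.35, 0, 0, 0, 0, 0.7, 0, -0.35, 0, 0, 0, 0, 0.7, 0, -0.35, 0, 0, 0, 0, 0.7, 0, -0.35, 0, 0, 0, 0, 0.7, 0, -0.35, 0, 0, 0, 0, 0.7, 0, -0.35, 0, 0, 0, 0, 0.7, 0, -0.3, 0, 0, 0, 0, 0.7, 0, -0.2, 0, 0, 0, 0, 0.7, 0, -0.1, 0, 0, 0, 0, 0.7],
)

```text
clock: 10.5
tcp_pos: [632.2, 281.3, 21.3]
tcp_rot: [3.137, -0.006, 0.006]
contact_force: [0.6, -3.9, 3.0]
opening: 13.0
```

Request:
carry_out(
  plan=[0, -0.1, 0, 0, 0, 0, 0.7, 0, 0, 0, 0, 0, 0, 0.7, 0, 0.1, 0, 0, 0, 0, 0.6, 0, 0, 0, 0, 0, 0, 0.6, 0, 0, -0.4, 0, 0, 0, 0.6, 0, 0, -0.8, 0, 0, 0, 0.6, 0, 0, -0.9, 0, 0, 0, 0.5, -0.5, 0, -0.9, 0, 0, 0, 0.5, -0.9, 0, -0.9, 0, 0, 0, 0.5, -0.9, 0, -0.9, 0, 0, 0, 0.5, -0.9, 0.4, -0.9, 0, 0, 0, 0.2, -0.9, 0.5, -0.9, 0, 0, 0, 0.2, -0.9, 0.5, 0, 0, 0, 0, 0.2, 0, 0, 0, 0, 0, 0, 0.2],
)

```text
clock: 12.25
tcp_pos: [476.6, 238.6, 232.3]
tcp_rot: [-3.141, -0.014, 0.006]
contact_force: [0.3, 0.0, -0.8]
opening: 34.4
```

```bash
python3 -c "
from h import *
pot()
p,d,s=look('wrist','w2.png'); print(s['clock'])
hsv=cv2.cvtColor(p,cv2.COLOR_RGB2HSV)
m=cv2.inRange(hsv,(0,130,40),(6,255,255))|cv2.inRange(hsv,(170,130,40),(180,255,255))
y=cv2.inRange(hsv,(22,120,100),(35,255,255))
def circ(Q):
    A=np.c_[2*Q[:,:2],np.ones(len(Q))];x=np.linalg.lstsq(A,(Q[:,:2]**2).sum(1),rcond=None)[0];print(x[:2],'r',np.sqrt(x[2]+x[:2]@x[:2]),len(Q))
for M,z in((m,60),(y,0)):
    v,u=np.nonzero(M);P=np.array([w('wrist',a,b) for a,b in zip(u[::4],v[::4])])
    circ(P[(abs(P[:,2]-z)<4)&(np.hypot(P[:,0]-633,P[:,1]-227)<100)])
"
```

```text
pot (201.94532775878906, 187.64517211914062) (38.959503173828125, 41.345458984375) [631.06388134 221.87101828  60.        ] tcp [476.58216994 238.60591164 232.30470789] [-3.14090047 -0.01399937  0.00571106]
12.3
[632.99873144 228.7498741 ] r 52.3608682500109 221
[633.13424378 228.00245459] r 71.1052004696275 645
```

View pics/w2.png

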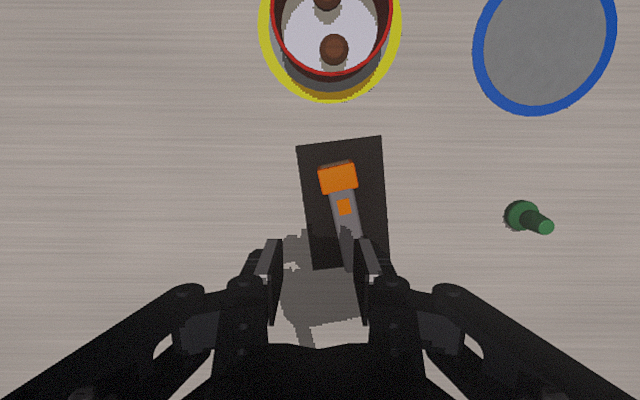

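The wrist view shows the pot centred in the yellow ring (330,50) with both knobs in it. The scanner's head is at (337,177), its body runs down to (350,240), and it lies on the mat. Now I measure the scanner's pose.

```bash
python3 -c "
from h import *
L=np.load('last_wrist.npz');p=L['p'];hsv=cv2.cvtColor(p,cv2.COLOR_RGB2HSV)
o=cv2.inRange(hsv,(8,180,100),(20,255,255));o[200:]=0
v,u=np.nonzero(o);P=np.array([w('wrist',a,b) for a,b in zip(u,v)]);P=P[P[:,2]>30]
r=cv2.minAreaRect(P[:,:2].astype(np.float32));print('head',r,P[:,2].mean())
pts=[]
for b in range(155,240):
  for a in range(315,375):
    if L['d'][b,a]>0:
      q=w('wrist',a,b)
      if 28<q[2]<38: pts.append(q)
S=np.array(pts); 
print('body+head', len(S)); c=np.array(r[0])
# centreline of grey body in slices along axis
for yaw in (.2,):
  ax=np.array([np.cos(yaw),np.sin(yaw)]);n=np.array([-ax[1],ax[0]])
  t=(S[:,:2]-c)@ax; s=(S[:,:2]-c)@n
  for t0 in range(-60,20,8):
    k=(t>=t0)&(t<t0+8)
    if k.any(): print(t0,s[k].min().round(1),s[k].max().round(1),S[k,2].mean().round(1))
"
```

```text
head ((547.7758178710938, 228.629150390625), (108.47187805175781, 188.40374755859375), 89.82575225830078) 35.10861773717131Traceback (most recent call last):
  File "<string>", line 11, in <module>
    q=w('wrist',a,b)
  File "h.py", line 10, in w
    L=np.load('last_%s.npz'%n); c=eyes.calibration(n); K=np.array(c['K'])
                                  ~~~~~~~~~~~~~~~~^^^
ValueError: time passes only in moves, steps and waits
```

```bash
cat >> h.py <<'E'
import functools
class _E:
    read_camera=staticmethod(eyes.read_camera); calibration=staticmethod(functools.lru_cache(None)(eyes.calibration))
eyes=_E
E
cat > sc.py <<'E'
from h import *
def cloud(box):
    L=np.load('last_wrist.npz');c=eyes.calibration('wrist');K=c['K'];T=c['T_tool_cam']
    A=np.eye(4);A[:3,:3]=R.from_euler('xyz',L['rot']).as_matrix();A[:3,3]=L['pos'];M=A@T
    u0,v0,u1,v1=box;v,u=np.mgrid[v0:v1,u0:u1];d=L['d'][v0:v1,u0:u1]
    P=np.stack([(u-K[0,2])/K[0,0]*d,-(v-K[1,2])/K[1,1]*d,-d],-1)@M[:3,:3].T+M[:3,3]
    return P[d>0],cv2.cvtColor(L['p'],cv2.COLOR_RGB2HSV)[v0:v1,u0:u1][d>0]
def show(box):
    P,h=cloud(box)
    o=(h[:,0]>=8)&(h[:,0]<=20)&(h[:,1]>170)&(h[:,2]>100)
    k=(P[:,2]>29)&(P[:,2]<39); H=P[o&k]
    print('orange',cv2.minAreaRect(H[:,:2].astype(np.float32)),H[:,2].mean())
    S=P[k];c=np.median(H[:,:2],0);yaw=.2
    ax=np.array([np.cos(yaw),np.sin(yaw)]);n=np.array([-ax[1],ax[0]]);print('c',c)
    t=(S[:,:2]-c)@ax;s=(S[:,:2]-c)@n
    for t0 in range(-104,32,8):
        q=(t>=t0)&(t<t0+8)
        if q.sum()>3: print(t0,s[q].min().round(1),s[q].max().round(1),((s[q].min()+s[q].max())/2).round(1),S[q,2].mean().round(1))
    print('front',t.max())
E
python3 -c "
from sc import *
show((305,150,375,192)); show((315,150,350,240))"
```

```text
orange ((476.4266357421875, 217.82725524902344), (29.502107620239258, 41.45701217651367), 13.14988899230957) 33.6302010100363
c [477.85325932 217.5058449 ]
-24 -17.7 -4.0 -10.9 33.1
-16 -20.0 21.5 0.7 33.8
-8 -20.3 21.7 0.7 33.7
0 -19.8 21.9 1.1 33.8
8 -19.6 21.4 0.9 33.0
front 13.884899979163627
orange ((463.38604736328125, 217.43971252441406), (55.5112419128418, 36.698726654052734), 12.476131439208984) 33.778582967974536
c [474.10275605 218.17289262]
-72 -2.0 12.2 5.1 33.5
-64 -3.4 12.4 4.5 33.4
-56 -4.9 12.7 3.9 33.5
-48 -6.3 13.0 3.4 33.6
-40 -7.5 13.3 2.9 33.9
-32 -8.8 13.5 2.3 34.0
-24 -10.4 13.7 1.7 33.7
-16 -11.6 19.8 4.1 33.8
-8 -13.1 20.3 3.6 33.8
0 -14.4 20.3 3.0 33.8
8 -15.8 20.5 2.3 33.6
16 -16.4 17.1 0.3 31.4
front 17.42812096842031
```

The scanner's origin is near (428,206) at yaw 0.23. I'll go above it.

Request:
carry_out(
  plan=[-0.82, 0.54, 0, 0, -0.12, 0, -0.2, -0.82, 0.54, 0, 0, 0, 0, -0.2, 0, 0, 0.5, 0, 0, -0.93, -0.2, 0, 0, 0.9, 0, 0, -0.93, -0.2, 0, 0, 0.9, 0, 0, 0, -0.2, 0, 0, 0.9, 0, 0, 0, -0.2, 0, 0, 0.5, 0, 0, 0, -0.2, 0, 0, 0, 0, 0, 0, -0.2],
)

```text
clock: 13.35
tcp_pos: [435.3, 208.3, 116.0]
tcp_rot: [-3.14, -0.001, 0.237]
contact_force: [-0.7, 0.5, 0.5]
opening: 51.4
```

```bash
python3 -c "
from sc import *
p,d,s=look('wrist','w3.png'); print(s['tcp_pos'],s['tcp_rot'],s['opening'],s['clock'])"
```

```text
[435.33349113 208.25832907 115.95364458] [-3.13998077e+00 -1.27946983e-03  2.36836743e-01] 51.38354932224365 13.35
```

View pics/w3.png

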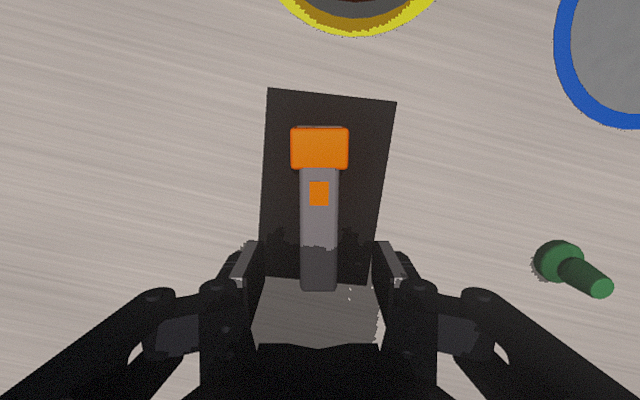

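The scanner lies straight between the jaws, head at (320,148) and tail at (318,290).

```bash
python3 -c "
from sc import *
show((270,115,370,180))
P,h=cloud((270,115,370,295));k=(P[:,2]>29)&(P[:,2]<39);S=P[k];print(cv2.minAreaRect(S[:,:2].astype(np.float32)))"
```

```text
orange ((476.0314025878906, 217.65316772460938), (29.04866600036621, 41.67168426513672), 13.508539199829102) 33.675722517423374
c [477.14109869 218.02130608]
-24 -15.4 18.0 1.3 33.5
-16 -20.9 20.3 -0.3 33.7
-8 -21.0 20.4 -0.3 33.8
0 -20.9 21.2 0.2 33.8
8 -20.3 21.3 0.5 33.3
front 13.923024332402909
((427.855712890625, 206.18365478515625), (129.0678253173828, 42.00404357910156), 13.581192970275879)
```

Request:
carry_out(
  plan=[-0.26, 0, 0, 0, 0, 0, -0.2, 0, 0, 0.8, 0, 0, 0, -0.2, 0, 0, 0.8, 0, 0, 0, -0.2, 0, 0, 0.8, 0, 0, 0, -0.2, 0, 0, 0.6, 0, 0, 0, -0.2, 0, 0, 0.3, 0, 0, 0, -0.2, 0, 0, 0, 0, 0, 0, -0.2],
)

```text
clock: 14.28
tcp_pos: [430.4, 207.5, 20.0]
tcp_rot: [-3.14, -0.013, 0.237]
contact_force: [-0.0, -0.6, -0.0]
opening: 51.3
```

Request:
carry_out(
  plan=[-0.1, 0, 0.2, 0, -0.11, 0, -0.2, 0, 0, 0.2, 0, 0, 0, -0.2, 0, 0, 0, 0, 0, 0, -0.2],
)

```text
clock: 14.65
tcp_pos: [428.1, 207.0, 8.6]
tcp_rot: [-3.14, -0.002, 0.238]
contact_force: [0.6, -0.2, -0.6]
opening: 51.2
```

Now grip.

Request:
carry_out(
  plan=[0, 0, 0, 0, 0, 0, 1, 0, 0, 0, 0, 0, 0, 1, 0, 0, 0, 0, 0, 0, 1, 0, 0, 0, 0, 0, 0, 1, 0, 0, 0, 0, 0, 0, 1],
  squeeze=40,
)

```text
clock: 15.28
tcp_pos: [428.2, 207.0, 8.9]
tcp_rot: [-3.14, -0.002, 0.238]
contact_force: [-0.6, -0.3, -0.5]
opening: 29.2
```

Request:
carry_out(
  plan=[0, 0, -0.3, 0, 0, 0, 1, 0, 0, -0.7, 0, 0, 0, 1, 0, 0, -0.8, 0, 0, 0, 1, 0, 0, -0.8, 0, 0, 0, 1, 0, 0, -0.8, 0, 0, 0, 1, 0.4, 0.06, 0, 0, 0, 0, 1, 0.7, 0.12, 0, 0, 0, 0, 1, 0.8, 0.13, 0, 0, 0, 0, 1, 0.8, 0.13, 0, 0, 0, 0, 1, 0.8, 0.13, 0, 0, 0, 0, 1, 0.8, 0.13, 0, 0, 0, 0, 1, 0.6, 0.13, 0, 0, 0, 0, 1, 0.3, 0.05, 0, 0, 0, 0.45, 1, 0, 0, 0, 0, 0, 0, 1],
)

```text
clock: 17.02
tcp_pos: [592.6, 217.0, 105.8]
tcp_rot: [-3.14, 0.009, 0.182]
contact_force: [-0.3, -0.3, -1.6]
opening: 29.5
```

```bash
python3 -c "
from h import *
s=manip.observe();print(s['tcp_pos'],s['tcp_rot'],s['opening'])
for n in('scene','top'): look(n)
p=np.load('last_scene.npz')['p'];q=np.load('last_top.npz')['p']
a=cv2.resize(p[100:250,380:540],(480,450),interpolation=cv2.INTER_CUBIC);b=cv2.resize(q[110:220,155:260],(320,450),interpolation=cv2.INTER_CUBIC)
cv2.imwrite('pics/aim.png',np.hstack([a,b])[:,:,::-1])"
```

```text
[592.55394004 216.98174699 105.83520487] [-3.14049613  0.00872367  0.18156238] 29.51250709733565
```

View pics/aim.png

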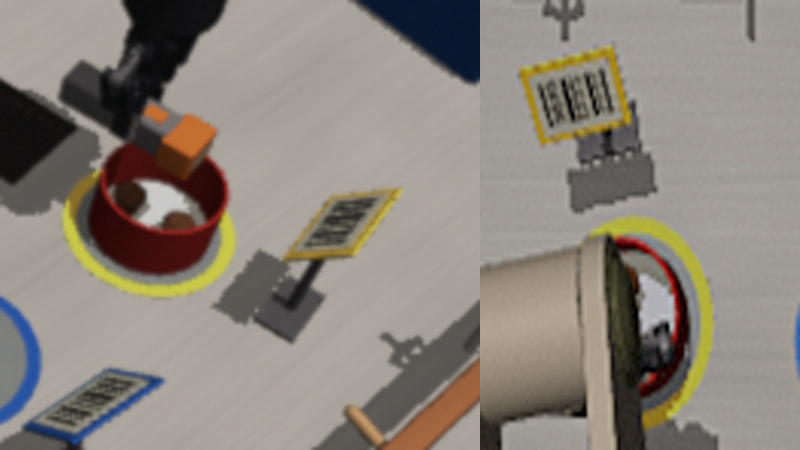

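The scanner hangs level in the gripper above the pot, facing the yellow sign at crop (345,222). I'll check the label and head positions with the scene camera's depth.

```bash
python3 -c "
from h import *
L=np.load('last_scene.npz');hsv=cv2.cvtColor(L['p'],cv2.COLOR_RGB2HSV)
def cl(m): 
    v,u=np.nonzero(m);return np.array([w('scene',a,b) for a,b in zip(u,v)])
y=cv2.inRange(hsv,(22,120,80),(35,255,255));y[:160]=0;y[188:]=0;y[:,:474]=0;y[:,516:]=0
P=cl(y);P=P[(P[:,2]>85)&(P[:,2]<155)];print('sign',len(P),(P.min(0)+P.max(0))/2,P.min(0),P.max(0));print(w('scene',495,174))
o=cv2.inRange(hsv,(8,170,80),(20,255,255));o[:130]=0;o[162:]=0;o[:,:425]=0;o[:,455:]=0
H=cl(o);T=H[H[:,2]>H[:,2].max()-8];print('head top',H[:,2].max(),T.mean(0))
A=np.c_[T[:,:2],np.ones(len(T))];print('slope',np.linalg.lstsq(A,T[:,2],rcond=None)[0]);print(cv2.minAreaRect(T[:,:2].astype(np.float32)))
"
```

```text
sign 96 [776.88050135 255.68391547 120.22585374] [751.50182208 211.32743808  98.40316774] [802.25918061 300.04039287 142.04853973]
[776.96894765 253.12278345 125.23786753]
head top 814.7772531925993 [ 958.92363871 -409.07843664  814.77725319]
slope [ 0.71885457 -0.30666457  0.00074965]
((958.9236450195312, -409.07843017578125), (0.0, 0.0), 0.0)
```

Request:
carry_out(
  plan=[0.35, -0.07, -0.1, 0, 0.07, 0, 1, 0.32, -0.07, -0.1, 0, 0, 0, 1, 0, 0, 0, 0, 0, 0, 1, 0, 0, 0, 0, 0, 0, 1],
)

```text
clock: 17.62
tcp_pos: [611.8, 225.7, 112.7]
tcp_rot: [-3.14, -0.0, 0.184]
contact_force: [0.0, -0.0, -0.7]
opening: 29.3
```

```bash
python3 -c "
from h import *
print(manip.observe()['tcp_pos'],manip.observe()['tcp_rot'])
look('scene')
L=np.load('last_scene.npz');hsv=cv2.cvtColor(L['p'],cv2.COLOR_RGB2HSV)
v,u=np.nonzero(cv2.inRange(hsv,(8,170,80),(20,255,255))&((L['d']>0)*255).astype(np.uint8)); k=(u>425)&(u<475)&(v>125)&(v<180)
H=np.array([w('scene',a,b) for a,b in zip(u[k],v[k])]);H=H[(H[:,0]>600)&(H[:,0]<720)&(H[:,2]>90)]
T=H[H[:,2]>130];print(len(H),H.max(0),len(T),T.mean(0));A=np.c_[T[:,:2],np.ones(len(T))];print('slope',np.linalg.lstsq(A,T[:,2],rcond=None)[0]);print(cv2.minAreaRect(T[:,:2].astype(np.float32)))
"
```

```text
[611.75522999 225.69155091 112.73364644] [-3.14042510e+00 -3.13561384e-04  1.84303985e-01]
187 [679.59103004 252.51077361 139.57618705] 176 [659.47177886 231.19324894 136.20996966]
slope [-2.66624382e-02  5.22867883e-02  1.41704743e+02]
((649.6841430664062, 230.25140380859375), (54.66693878173828, 38.90180587768555), 11.44314193725586)
```

Request:
carry_out(
  plan=[-0.05, 0.04, 0.06, 0, 0, 0, 1, 0, 0, 0, 0, 0, 0, 1, 0, 0, 0, 0, 0, 0, 1],
)

```text
clock: 18.05
tcp_pos: [610.0, 224.0, 110.8]
tcp_rot: [-3.14, 0.0, 0.184]
contact_force: [-0.1, 0.1, -2.3]
opening: 29.3
```

Request:
carry_out(
  plan=[0, 0, 0, 0, 0, 0, 1, 0, 0, 0, 0, 0, 0, 1, 0, 0, 0, 0, 0, 0, 1, 0, 0, 0, 0, 0, 0, 1, 0, 0, 0, 0, 0, 0, 1, 0, 0, 0, 0, 0, 0, 1, 0, 0, 0, 0, 0, 0, 1, 0, 0, 0, 0, 0, 0, 1, 0, 0, 0, 0, 0, 0, 1, 0, 0, 0, 0, 0, 0, 1, 0, 0, 0, 0, 0, 0, 1, 0, 0, 0, 0, 0, 0, 1, 0, 0, 0, 0, 0, 0, 1, 0, 0, 0, 0, 0, 0, 1, 0, 0, 0, 0, 0, 0, 1, 0, 0, 0, 0, 0, 0, 1, 0, 0, 0, 0, 0, 0, 1, 0, 0, 0, 0, 0, 0, 1, 0, 0, 0, 0, 0, 0, 1, 0, 0, 0, 0, 0, 0, 1],
)

```text
clock: 20.55
tcp_pos: [610.0, 224.0, 110.9]
tcp_rot: [-3.14, 0.0, 0.184]
contact_force: [0.1, -0.5, -2.5]
opening: 29.5
```

Request:
carry_out(
  plan=[-0.4, -0.04, 0, 0, 0, 0, 1, -0.7, -0.06, 0, 0, 0, 0, 1, -0.8, -0.07, 0, 0, 0, 0, 1, -0.8, -0.07, 0, 0, 0, 0, 1, -0.8, -0.07, 0, 0, 0, 0, 1, -0.8, -0.07, 0, 0, 0, 0, 1, -0.8, -0.07, 0, 0, 0, 0, 1, -0.5, -0.05, 0, 0, 0, 0, 1, -0.3, -0.03, 0, 0, 0, -0.45, 1, 0, 0, 0, 0, 0, 0, 1],
)

```text
clock: 21.8
tcp_pos: [427.9, 206.6, 111.6]
tcp_rot: [-3.141, -0.003, 0.239]
contact_force: [0.2, -1.0, -1.4]
opening: 29.2
```

Request:
carry_out(
  plan=[0, 0, 0.6, 0, 0, 0, 1, 0, 0, 0.8, 0, 0, 0, 1, 0, 0, 0.8, 0, 0, 0, 1, 0, 0, 0.5, 0, 0, 0, 1, 0, 0, 0.3, 0, 0, 0, 1, 0, 0, 0, 0, 0, 0, 1],
)

```text
clock: 22.55
tcp_pos: [433.0, 207.3, 20.0]
tcp_rot: [-3.141, -0.01, 0.232]
contact_force: [-0.6, -0.9, -1.0]
opening: 29.2
```

Request:
carry_out(
  plan=[-0.16, 0, 0.1, 0, -0.08, -0.05, 1, 0, 0, 0.15, 0, 0, 0, 1, 0, 0, 0, 0, 0, 0, 1],
)

```text
clock: 22.92
tcp_pos: [428.9, 206.3, 13.2]
tcp_rot: [-3.141, -0.002, 0.238]
contact_force: [-0.6, 0.0, -2.3]
opening: 29.1
```

Request:
carry_out(
  plan=[0, 0, 0.06, 0, 0, 0, 1, 0, 0, 0.05, 0, 0, 0, 1, 0, 0, 0.03, 0, 0, 0, 1, 0, 0, 0, 0, 0, 0, 1],
)

```text
clock: 23.42
tcp_pos: [429.2, 206.4, 9.0]
tcp_rot: [-3.141, -0.003, 0.238]
contact_force: [-0.0, -0.0, -2.1]
opening: 29.4
```

Request:
carry_out(
  plan=[0, 0, 0.03, 0, 0, 0, 1, 0, 0, 0, 0, 0, 0, 1],
)

```text
clock: 23.68
tcp_pos: [429.3, 206.4, 9.1]
tcp_rot: [-3.141, -0.004, 0.238]
contact_force: [-0.9, -0.4, -1.2]
opening: 29.1
```

Request:
carry_out(
  plan=[0, 0, 0.05, 0, 0, 0, 1, 0, 0, 0, 0, 0, 0, 1],
)

```text
clock: 23.92
tcp_pos: [429.4, 206.5, 9.1]
tcp_rot: [-3.141, -0.005, 0.238]
contact_force: [-0.4, 0.6, -0.6]
opening: 29.3
```

The arm no longer descends and the weight is coming off the gripper, so the scanner is on the mat. I'll open gently and then retreat.

Request:
carry_out(
  plan=[0, 0, 0, 0, 0, 0, 0.2, 0, 0, 0, 0, 0, 0, 0.1, 0, 0, 0, 0, 0, 0, -0.1, 0, 0, 0, 0, 0, 0, -0.2, 0, 0, -0.3, 0, 0, 0, -0.2, 0, 0, -0.8, 0, 0, 0, -0.2, 0, 0, -0.9, 0, 0, 0, -0.2, 0, 0, -0.9, 0, 0, 0, -0.2, -0.3, 0, -0.9, 0, 0, 0, -0.2, -0.8, 0, -0.9, 0, 0, 0, -0.2, 0, 0, -0.8, 0, 0, 0, -0.2, 0, 0, 0, 0, 0, 0, -0.2],
)

```text
clock: 25.42
tcp_pos: [395.4, 198.1, 182.7]
tcp_rot: [-3.141, -0.009, 0.238]
contact_force: [0.7, 0.8, 0.2]
opening: 51.6
```

```bash
python3 -c "
from sc import *
pot(); p,d,s=look('wrist','w4.png'); print(s['tcp_pos'],s['clock'])
look('scene','s4.png')
P,h=cloud((0,0,640,400));k=(P[:,2]>29)&(P[:,2]<39)&(np.hypot(P[:,0]-428,P[:,1]-206)<75);S=P[k];print(cv2.minAreaRect(S[:,:2].astype(np.float32)),np.median(S[:,2]))"
```

```text
pot (201.74493408203125, 187.55526733398438) (38.69259262084961, 41.36775207519531) [631.31650012 222.43245621  60.        ] tcp [395.37212092 198.09803631 182.70514552] [-3.14140639 -0.00860746  0.23805449]
[394.77091521 198.01323715 181.62242809] 25.475
((427.9356689453125, 206.6138916015625), (129.66116333007812, 41.6359748840332), 13.533121109008789) 33.78799493015464
```

View pics/s4.png

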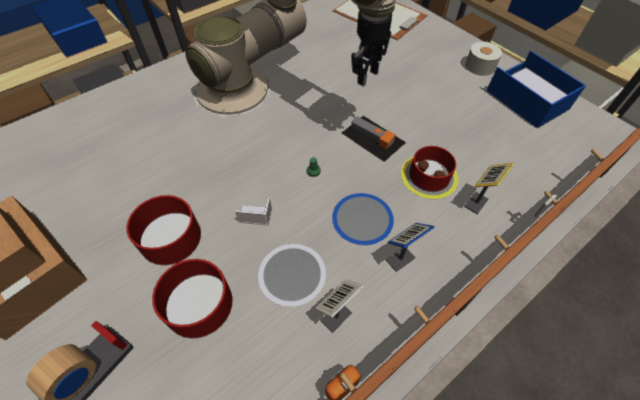

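View pics/w4.png

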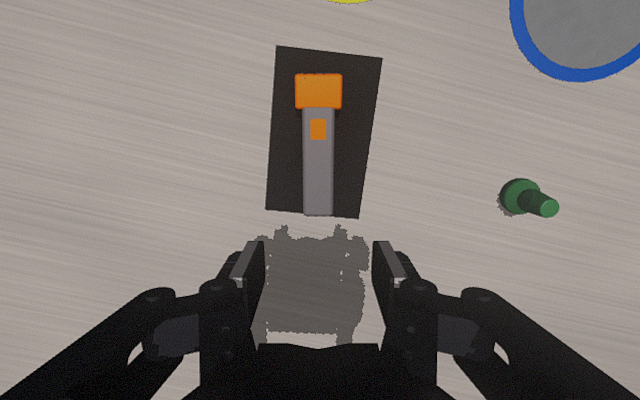

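The scene view shows the pot centred in the yellow ring at (431,172) with both knobs in it. The scanner is flat on its mat at (371,133), the stopper at (313,166) and guard at (254,211) are where they were, and the gripper is clear.

```bash
python3 -c "
from h import *
print(manip.finish_job())"
```

```text
the job is handed in; nothing more can be done
None
```

The job is done and handed in at about 25.5 s on the robot's clock.

- **Pot:** I slid the small red pot along the deck with the fingers loosely astride its leading wall. The wrist camera put it within about 1 mm of the yellow ring's centre, and both knobs stayed inside.
- **Scan:** I held the scanner level, about 10 cm in front of the label centre at 120 mm up, for about 2.5 s. The TCP moved no more than about 0.1 mm between the readings at the start and end of the hold. The label position was averaged from two cameras that differed by about 4–6 mm along the beam, so the 10 cm carries that uncertainty.
- **Scanner put back:** I laid it flat on its mat and let go only after the mat had taken its weight. It ended within about 1 mm of where it started.
- **Bystanders:** The stopper and corner guard look unmoved in the last scene picture.

**Disagreement:** the top camera's fit of the pot came out about 5–7 mm off in y. I took this as bias from its visible outer wall and trusted the wrist camera, which measured the pot and the ring in one view. The last scene picture also shows the pot centred.

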